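# Load heat sinks for washing and open the cleaner bottle

## Task

Get the little copper heat sinks ready for cleaning: tip the hinged steel pot by its bar until all four have dropped into the blue wash pan, and stand the pot upright again. Then open the cleaner bottle: press its red safety cap down, twist it counter-clockwise while pressed, and lift it off. Finish still holding the cap in the gripper, upright and at rest a hand's breadth (about 7 cm) straight above the bottle, and leave the spool, the jar and the screwdriver where they are.

Things in the scene. Friction and masses are not known exactly. Their poses are not given: they have to be found in the camera images.
- bottle: White cleaner bottle, 76 mm across, clamped fast in a grey holder on the bench, so it cannot move. Origin on the bench on the bottle's upright axis. The shoulder tapers from 76 mm across at 96 mm above the bench to 42 mm across at 115 mm, just below the cap; the bare neck ends at 139 mm.
- cap: Red push-and-turn cap, 44 mm across, 29 mm high, 40 g. Origin: centre of its lower edge (122 mm above the bench when on). Grip firmly (40 N) across the sides, 23 mm above the origin. Sprung: 6 N starts it, 10 N is 5 mm down, floor at 6.5. Pressed 4 to 6 mm and turned counter-clockwise from above it is free after 40 degrees, stop at 80; turn 60 to 65, then lift. Not pressed, it turns under 4.
- station: Wash station fixed on the bench: two brackets carrying the pot, and a blue pan beside it. Origin on the bench midway between the brackets, straight below the pot's hinge axis, which lies 75 mm above the bench along the station's y axis. Its x axis points from the pot to the pan (the way the pot pours), z up.
- pan (a point): Centre of the inner floor of the open blue wash pan, 4 mm above the bench, 102 mm from the station's origin along its x axis; axes as the station's. Inside 172 mm (x) by 162 mm (y); rim 45 mm above the bench.
- pot (a joint): Tilt of the hinged pot, rad: 0 upright (stop), growing towards the pan, 2.2 fully tipped (stop). Little friction: let go, it falls to the nearer stop. Steel cup 60 mm high, 60 mm across at the foot, 96 mm at the mouth; upright, its axis is 47 mm from the hinge axis, away from the pan, its rim 120 mm above the bench. Tip beyond 2 rad to empty it.
- bar (a point): Middle of the pot's orange bar handle: round, 11 mm thick, 60 mm long, parallel to the hinge axis. Upright, it is 135 mm from the hinge axis on the side away from the pan and 45 mm above it (120 mm above the bench), 40 mm clear of the rim. It runs on an arc about the hinge; pinch it from above across the bar and let it turn between the fingers. 1 to 2 N lift it.
- sink1: Copper finned heat sink, 18 x 16 x 13 mm, 15 g, loose in the pot at the start. Origin at the centre of its underside.
- sink2: Copper finned heat sink, 18 x 16 x 13 mm, 15 g, loose in the pot at the start. Origin at the centre of its underside.
- sink3: Copper finned heat sink, 18 x 16 x 13 mm, 15 g, loose in the pot at the start. Origin at the centre of its underside.
- sink4: Copper finned heat sink, 18 x 16 x 13 mm, 15 g, loose in the pot at the start. Origin at the centre of its underside.
- spool: Bystander: yellow solder-wire spool, 56 mm across, 46 mm high, standing on the bench. Origin at the centre of its underside.
- jar: Bystander: amber jar with a black lid, 52 mm across, 55 mm high. Origin at the centre of its underside.
- driver: Bystander: green-handled screwdriver, 160 mm long and 26 mm thick, lying on the bench along its own x axis. Origin below its middle.
Things that resemble listed ones, but are neither listed nor needed, are in the scene too. Of the things like the bottle, leave any that is black; of the rest the smaller one is meant.

How it is judged (in metres and radians):
On the way, in this order (a step that is already met when the one before it is completed fails the run):
1. the pot is tipped and all four heat sinks lie in the wash pan (value of joint pot above 1.2 rad and x of sink1 in the frame of pan between -0.088 and 0.088 m and y of sink1 in the frame of pan between -0.083 and 0.083 m and z of each of sink1, sink2, sink3, sink4 in the frame of pan below 0.04 m and x of sink2 in the frame of pan between -0.088 and 0.088 m and y of sink2 in the frame of pan between -0.083 and 0.083 m and x of sink3 in the frame of pan between -0.088 and 0.088 m and y of sink3 in the frame of pan between -0.083 and 0.083 m and x of sink4 in the frame of pan between -0.088 and 0.088 m and y of sink4 in the frame of pan between -0.083 and 0.083 m), for 0.1 s.
2. the pot stands upright again, the heat sinks still in the pan (value of joint pot below 0.12 rad and x of sink1 in the frame of pan between -0.088 and 0.088 m and y of sink1 in the frame of pan between -0.083 and 0.083 m and z of each of sink1, sink2, sink3, sink4 in the frame of pan below 0.04 m and x of sink2 in the frame of pan between -0.088 and 0.088 m and y of sink2 in the frame of pan between -0.083 and 0.083 m and x of sink3 in the frame of pan between -0.088 and 0.088 m and y of sink3 in the frame of pan between -0.083 and 0.083 m and x of sink4 in the frame of pan between -0.088 and 0.088 m and y of sink4 in the frame of pan between -0.083 and 0.083 m), for 0.2 s.
3. the cap is pressed down at least 3 mm on the bottle (z of cap in the frame of bottle below 0.119 m and horizontal distance between cap and bottle below 0.006 m), for 0.1 s.
At the end, for the whole second after the job is handed in: The fingers hold the cap (over 1 N) off the bottle, at rest (under 30 mm/s), upright within 17 degrees, within 30 mm of the bottle's axis, 40 to 140 mm above where it sat; the pot stands upright (under 0.12 rad) and all four heat sinks lie in the pan (all of step 2 and z of cap in the frame of bottle between 0.162 and 0.262 m and horizontal distance between cap and bottle below 0.03 m and angle between cap's own z axis and vertical below 0.3 rad and contact force between cap and the fingers above 1 N and contact force between cap and bottle below 0.1 N and linear speed of cap below 0.03 m/s); the arm keeps its last pose, push and grip.
It fails at once if the solder-wire spool is shifted by more than 30 mm or knocked over (distance of spool from where it was at the start of the episode above 0.03 m or angle between spool's own z axis and vertical above 0.5 rad).
It fails at once if the amber jar is shifted by more than 30 mm or knocked over (distance of jar from where it was at the start of the episode above 0.03 m or angle between jar's own z axis and vertical above 0.5 rad).
It fails at once if the screwdriver is shifted by more than 30 mm (distance of driver from where it was at the start of the episode above 0.03 m).
It also fails if it takes over 61 s, if anything falls off the work surface, if the arm or the gripper's body presses on something with over 40 N, if the wrist force passes 120 N, or if a joint passes its speed limit or range.

## Robot

A 6-joint arm with a two-finger parallel gripper is mounted at the origin on the work surface. World frame = base frame: x ahead of the robot, y to its left, z up, the work surface at z = 0. Lengths are in mm, angles in degrees, forces in N, time in s.
With the tool pointing down it reaches from about 350 to 850 mm from the base axis. Payload 8.1 kg.
Tool frame: the origin (TCP) lies midway between the tips of the shut fingers; the grasp point (between the pads) lies 19 mm behind it; z points along the fingers, y is the direction in which the jaws open and shut (so a half turn about z gives the same grasp; the last joint's range is limited). The gripper opens to 85 mm and grips with 20 to 120 N. Pads are 22 mm wide; open, the fingers measure 114 mm over their backs; the gripper's body (76 mm by 85 mm) begins 54 mm behind the grasp point. The pads swing forward as they close: fully open they stand 13 mm farther back than shut.
Start: joints at [66.784, 7.471, 85.268, -0, 87.261, -4.893], TCP at [188.604, 569.591, 231.292] pointing down, gripper open.
Joint ranges: [-169.43, 169.43], [-51.17, 129.36], [1.28, 143.12], [-76.62, 256.62], [0, 156.53], [-152.29, 152.29]. Speed limits (degrees/s): [136.94, 136.94, 159.86, 180, 180, 180].

## Interface

Orientations are given as [roll, pitch, yaw] about the fixed x, y, z axes, in that order (R = Rz(yaw) Ry(pitch) Rx(roll)).
In Python, from bench import r gives the robot as it stands.
- The arm moves only by the tool carry_out, never from a script. Its argument "increments" is a list of rows, each a list of 3 entries, a list of its own where there are three numbers: the shift along the tool's x, y, z in m, then the turn, a rotation vector about the tool's x, y, z in rad, then the closure, from 0 (fully open) to 1 (shut). A call has 1 to 12 rows; each row shifts and turns the pose as measured when the row begins, along the tool's axes as they then stand; what a row does not reach is not made up. A row lasts 1/10 s, in which the tool goes at most 50 mm and 8.59 degrees, less where a joint would pass 70% of its speed; a pose out of reach is approached as far as the arm can. A call with a gripper value outside its range is refused whole. The fingers move at their own pace and stop on an object; "newtons" is the grip in N (left out, the last holds). Time passes only in rows, so rows that do not move let the fingers close. It gives the time, the measured TCP pose, the force and the opening at its end, in the units of the state.
- r.sense(): the state, without advancing time (a new reading comes with each control period).
- r.snapshot(name): name is "side" or "top" or "wrist"; returns a dict with "image" (420x560x3 uint8, blue, green, red), "vertical_fov" (degrees; the focal length in pixels is half the picture's height over the tangent of half this angle, whatever the lens; pixels are square), "cx", "cy" (the principal point, pixels), "k1" (the pictures are not rectified: a ray, as slopes to the right and down, at radius r is drawn at 1 + k1 r^2 times it, then the intrinsics apply), "rvec" (rotation vector, rad) and "tvec" (3), from world to camera coordinates, as OpenCV has them. Camera axes: x right, y down, z forward; pixel columns grow to the right and rows downward; lengths in mm; the calibration is good to about 2 mm. A picture is of the moment at which its call begins. There is no depth.
- r.hand_in(): hands the job in, once; it reports no verdict.
The state is a dict: "time": time; "joint_pos": joint angles; "qd": joint speeds; "joint_efforts": joint torques, N m; "tool_pos": TCP position; "tcp_rot": TCP orientation; "ft_force": force on the tool from outside, world axes, zero at the start; "wrist_torque": the same for the moment, N m; "finger_gap": finger opening in mm.
Only numpy, scipy, OpenCV 4.12 (cv2) and the standard library are available. Lean on these libraries where they do the work, as an engineer would, in place of code of your own. Each camera call takes 0.05 s, during which the arm holds its last target.

## Working session

There is one attempt and no reset: what is moved stays moved. The work goes in short steps, Python scripts to look and compute and a tool call to move; the robot and the scene stay as the last step left them, time stands still between calls to the robot, and variables do not carry over. Pictures are saved under pics/ and viewed, and the job is handed in when it is done.

Besides the shell and the picture viewer there is one more tool, called in YAML: its name, and indented under it one key for each argument. carry_out: Moves the arm, as the interface text tells. Its arguments: {"type":"object","properties":{"increments":{"type":"array"},"newtons":{"type":"number"}},"required":["increments"]}

```bash
mkdir -p pics; ls; cat > h.py <<'E'
import numpy as np, cv2
from bench import r
def snap(n,f):
    s=r.snapshot(n); cv2.imwrite(f'pics/{f}.png',s['image']); np.save(f'pics/{f}.npy',{k:v for k,v in s.items()},allow_pickle=True); return s
def load(f): return np.load(f'pics/{f}.npy',allow_pickle=True).item()
def cam(s):
    h,w=s['image'].shape[:2]; f=h/2/np.tan(np.radians(s['vertical_fov'])/2)
    K=np.array([[f,0,s['cx']],[0,f,s['cy']],[0,0,1.]]); d=np.array([s['k1'],0,0,0,0.])
    return K,d,np.array(s['rvec'],float).reshape(3),np.array(s['tvec'],float).reshape(3)
def proj(s,P):
    K,d,rv,t=cam(s); return cv2.projectPoints(np.array(P,float).reshape(-1,1,3),rv,t,K,d)[0].reshape(-1,2)
def ray(s,uv):
    K,d,rv,t=cam(s); R=cv2.Rodrigues(rv)[0]
    x=cv2.undistortPoints(np.array([[uv]],float),K,d)[0,0]
    v=R.T@np.array([x[0],x[1],1]); return -R.T@t, v/np.linalg.norm(v)
def atz(s,uv,z):
    o,v=ray(s,uv); return o+v*(z-o[2])/v[2]
def tri(obs):
    A=np.zeros((3,3));b=np.zeros(3)
    for s,uv in obs:
        o,v=ray(s,uv);M=np.eye(3)-np.outer(v,v);A+=M;b+=M@o
    p=np.linalg.solve(A,b); return p,[np.linalg.norm((np.eye(3)-np.outer(v,v))@(p-o)) for o,v in [ray(s,uv) for s,uv in obs]]
def crop(f,x0,y0,x1,y1,k,out):
    i=load(f)['image'][y0:y1,x0:x1]; cv2.imwrite(f'pics/{out}.png',cv2.resize(i,None,fx=k,fy=k,interpolation=cv2.INTER_CUBIC))
E
python3 - <<'E'
from h import *
print(r.sense())
for n in ['side','top','wrist']:
    s=snap(n,n+'0'); print(n,{k:v for k,v in s.items() if k!='image'}, ray(s,(280,210)))
E
```

```text
pics
{'time': 0.0, 'joint_pos': array([ 6.67829275e+01,  7.51424256e+00,  8.53307477e+01, -5.54250636e-04,
        8.72618842e+01, -4.89327039e+00]), 'qd': array([ 0.07227182, -0.0907361 ,  0.03339532, -0.03479002, -0.04046683,
        0.13802496]), 'joint_efforts': array([-1.42778888e-03, -5.69384551e+01, -5.00552917e+01, -5.07595832e-04,
        1.48698053e-02,  1.40208246e-05]), 'tool_pos': array([188.39417118, 569.06423338, 230.2393891 ]), 'tcp_rot': array([-1.79893468e+02, -8.56482382e-03,  1.61676217e+02]), 'ft_force': array([-0.34723127,  0.17592008,  0.99907797]), 'wrist_torque': array([-0.02103925, -0.04329127, -0.02222119]), 'finger_gap': 85.55171826773672}
side {'vertical_fov': 52.096833316613576, 'cx': 285.2138069975556, 'cy': 209.2065322672912, 'k1': -0.06493524577704356, 'rvec': array([ 0.19284618, -2.73567298,  1.42330642]), 'tvec': array([539.222974  , 122.22551835, 891.2766872 ])} (array([452.82325503, 726.622832  , 605.8423771 ]), array([ 0.11514993, -0.80918233, -0.57616356]))
top {'vertical_fov': 56.12280805739354, 'cx': 282.3297506855908, 'cy': 200.88504091220855, 'k1': 0.0014570057325251132, 'rvec': array([ 2.17363871, -2.2016633 ,  0.07952146]), 'tvec': array([ 19.38335411, 550.52129687, 931.24898744])} (array([484.88275036,  15.89272058, 967.11438267]), array([ 0.04626558,  0.00245695, -0.99892615]))
wrist {'vertical_fov': 62.62297304182452, 'cx': 278.583460918859, 'cy': 213.62154904244846, 'k1': -0.003844817909405171, 'rvec': array([-2.33824678, -1.69092702, -0.2544394 ]), 'tvec': array([-597.64406549,  -38.1522054 ,  379.06435818])} (array([115.3813798 , 591.98203882, 372.24751221]), array([ 0.27291538, -0.08758499, -0.95804283]))
```

View pics/side0.png

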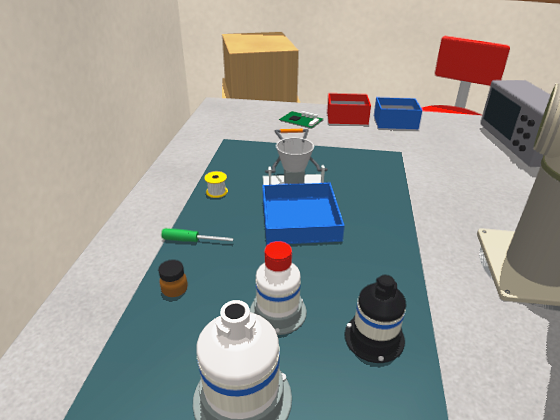

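View pics/top0.png

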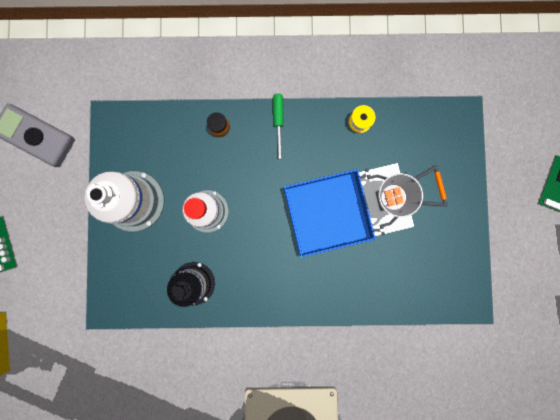

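View pics/wrist0.png

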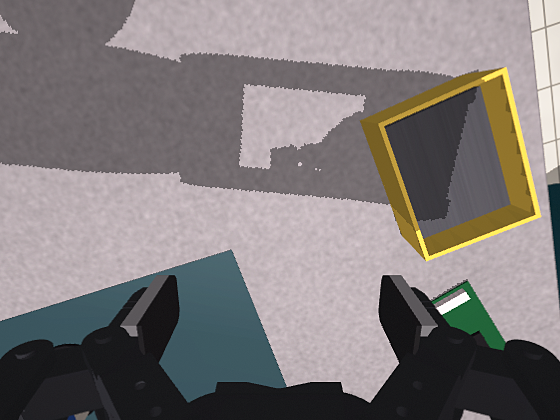

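Candidates for the bottle: a large white one without a cap (side 238,345; top 112,197), a black one (side 380,310; top 187,287), and a small white one with a red cap (side 278,258; top 196,208). The small white one fits, because black is excluded and it is the smaller of the two white bottles. I'll confirm in enlarged crops.

```bash
python3 - <<'E'
from h import *
crop('top0',60,150,260,320,4,'c1')
crop('top0',280,140,470,270,4,'c2')
crop('side0',250,110,350,250,4,'c3')
crop('side0',180,230,420,420,3,'c4')
E
```

```text
(no output)
```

View pics/c1.png

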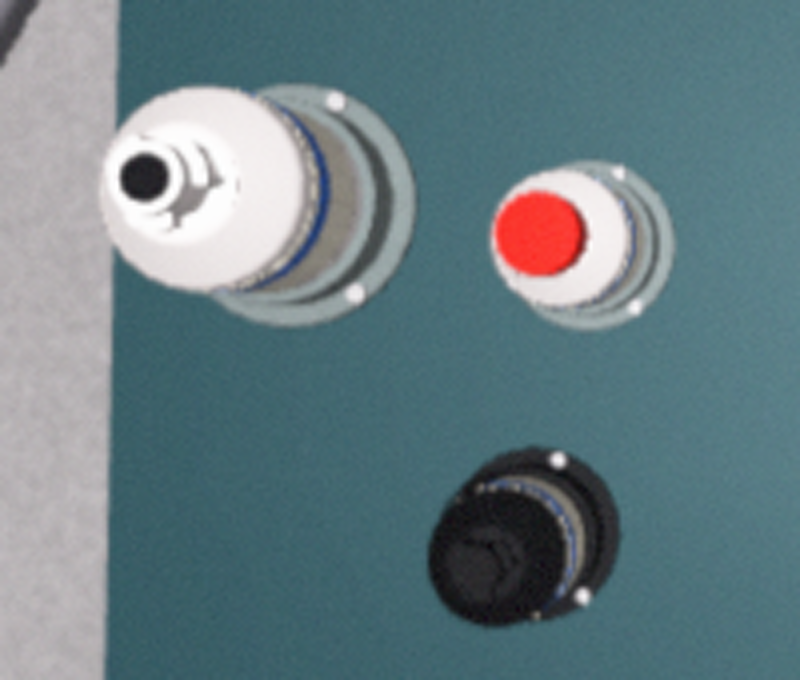

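View pics/c2.png

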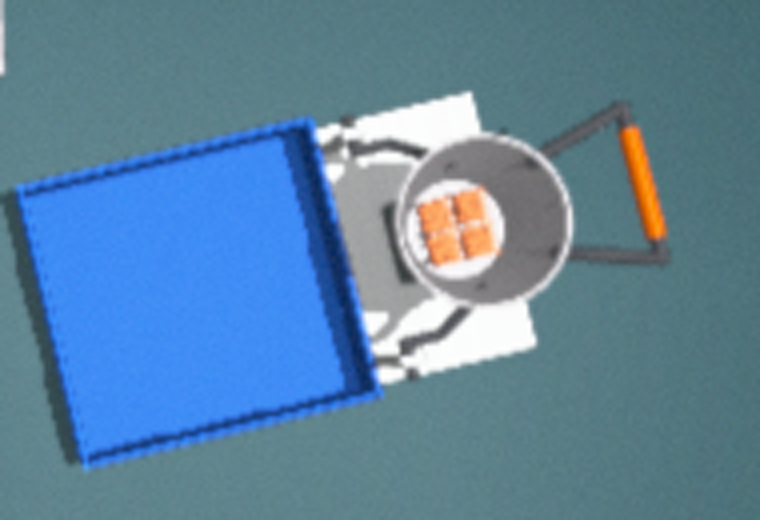

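View pics/c3.png

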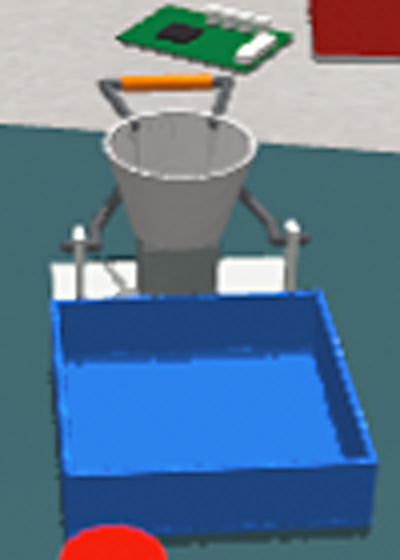

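View pics/c4.png

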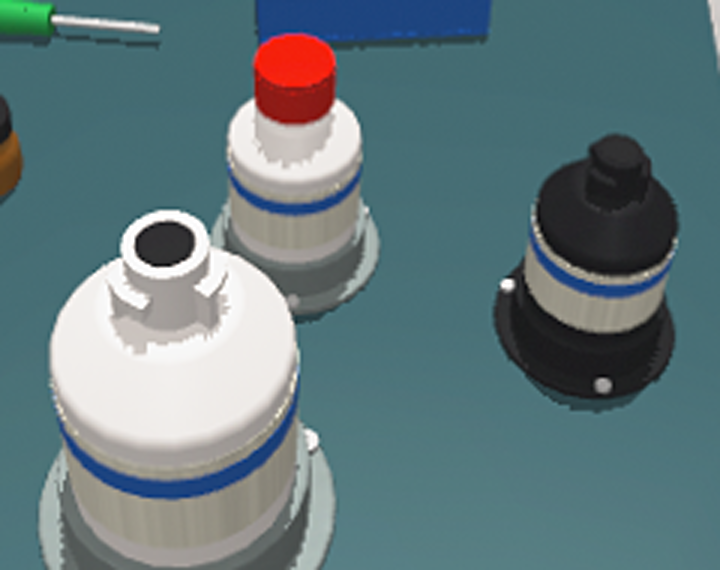

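```bash
python3 - <<'E'
from h import *
def blob(s,m,box):
    x0,y0,x1,y1=box; mm=np.zeros(m.shape,np.uint8); mm[y0:y1,x0:x1]=m[y0:y1,x0:x1]
    ys,xs=np.nonzero(mm); c=np.array([xs.mean(),ys.mean()]); P=np.c_[xs,ys]-c
    w,v=np.linalg.eigh(P.T@P); d=v[:,1]; q=P@d; return c,c+d*q.min(),c+d*q.max(),len(xs)
def f(s): i=s['image'].astype(int); return i[...,0],i[...,1],i[...,2]
T=load('top0');S=load('side0')
o=lambda s:(lambda b,g,rr:(rr>180)&(g>70)&(g<190)&(b<80))(*f(s))
bt=blob(T,o(T),(425,160,460,215)); bs=blob(S,o(S),(270,120,315,140)); print(bt,bs)
C=tri([(T,bt[0]),(S,bs[0])]);print('bar c',C)
a=sorted(bt[1:3],key=lambda p:p[1]); b=sorted(bs[1:3],key=lambda p:p[0])
E=[tri([(T,a[k]),(S,b[k])]) for k in (0,1)]; print(E)
# cap: top face in side = bright red
B,G,R=f(S); print(S['image'][247:272:3,278])
B,G,R=f(T)
m=(R>150)&(G<80)&(B<80); ct=blob(T,m,(180,195,215,225)); print('cap top img',ct)
B,G,R=f(S); m=(R>225)&(G<90)&(B<90); cs=blob(S,m,(255,235,300,275)); print(cs)
print('cap top',tri([(T,ct[0]),(S,cs[0])]))
E
```

```text
(array([440.52892562, 185.11570248]), array([436.99473583, 171.73722091]), array([444.18390289, 198.95141842]), 121) (array([291. , 129.5]), array([280. , 129.5]), array([302. , 129.5]), 46)
bar c (array([ 574.06050556, -329.66251358,  120.71442169]), [np.float64(0.5717422940692976), np.float64(0.5717422940694111)])
[(array([ 603.0018181 , -322.79420004,  121.70832008]), [np.float64(0.4262410849347678), np.float64(0.4262410849345918)]), (array([ 544.58415729, -336.73886595,  119.66155776]), [np.float64(1.1029056656463316), np.float64(1.1029056656463379)])]
[[ 11  31 245]
 [ 13  33 245]
 [ 17  35 245]
 [ 14  34 246]
 [ 22  26 134]
 [ 20  26 141]
 [ 23  28 143]
 [ 22  27 142]
 [100 103 159]]
cap top img (array([194.58610272, 208.08459215]), array([204.39065713, 209.99345361]), array([184.18315981, 206.05922964]), 331)
(array([277.83661972, 249.93521127]), array([291.00095145, 249.94710728]), array([264.99916537, 249.92361064]), 355)
cap top (array([530.33281475, 195.74107565, 147.56045247]), [np.float64(1.232846825696642), np.float64(1.2328468256965663)])
```

```bash
python3 - <<'E'
from h import *
T=load('top0');S=load('side0')
for p in [(194.6,208.1)]: print('cap top z151',atz(T,p,151), atz(S,(277.8,249.9),151))
# pan rim corners in top (crop c2 /4 +280,140)
for c in [(20,188),(308,121),(380,395),(85,467)]: print(atz(T,(280+c[0]/4,140+c[1]/4),45))
print('side')
for c in [(53,303),(322,292),(376,463),(63,472)]: print(atz(S,(250+c[0]/4,110+c[1]/4),45))
bar=np.array([574.06,-329.66]);th=np.arctan2(13.945,58.418);u=np.array([-np.sin(th),np.cos(th)]);print(np.degrees(th),u,bar+135*u,bar+237*u)
# hinge posts in side: (75,232),(293,228)
for c in [(75,240),(293,236)]: print(atz(S,(250+c[0]/4,110+c[1]/4),75))
E
```

```text
cap top z151 [528.88493342 194.83357573 151.        ] [531.05402854 199.64912813 151.        ]
[581.58133954   5.72386151  45.        ]
[ 619.16132002 -164.74201776   45.        ]
[ 457.6621335  -202.54078066   45.        ]
[418.24487859 -29.85624047  45.        ]
side
[ 620.61172185 -157.35811715   45.        ]
[ 457.1504519  -195.80042767   45.        ]
[419.6087109  -23.39151982  45.        ]
[585.39838895   9.62338834  45.        ]
13.425863128642273 [-0.23218699  0.97267117] [ 542.71475666 -198.3493922 ] [519.03168391 -99.13693298]
[ 611.13625736 -184.49507388   75.        ]
[ 478.02707843 -210.41696557   75.        ]
```

```bash
cat >> h.py <<'E'
from scipy.spatial.transform import Rotation as Ro
def cur():
    s=r.sense(); return np.array(s['tool_pos']),Ro.from_euler('xyz',s['tcp_rot'],degrees=True),s
def plan(P,yaw=None,n=None,clo=0,maxn=12,vmax=45):
    p,R,s=cur(); P=np.array(P,float)
    R1=Ro.from_euler('xyz',[180,0,yaw],degrees=True) if yaw is not None else R
    w=(R.inv()*R1).as_rotvec(); L=np.linalg.norm(P-p)
    k=int(max(np.ceil(L/vmax),np.ceil(np.linalg.norm(w)/0.145),1)) if n is None else n
    print('n',k,'L',L,'rot',np.degrees(np.linalg.norm(w)))
    rows=[]
    for i in range(min(k,maxn)):
        Ri=R*Ro.from_rotvec(w*i/k); d=Ri.inv().apply((P-p)/k)/1000
        rows.append([[round(x,4) for x in d],[round(x,4) for x in w/k],clo])
    print(str(rows).replace('np.float64',''))
E
python3 - <<'E'
from h import *
T=load('top0')
for z,p in [(150,(186,287)),(200,(98,195))]: print(atz(T,p,z))
plan([400,150,330],60)
E
```

```text
[367.50045227 212.2173611  150.        ]
[554.23713357 372.42552017 200.        ]
n 13 L 479.99967744812886 rot 101.67666432338598
[[[(-0.0256), (-0.0255), (-0.0076)], [(-0.0001), (0.0001), (0.1365)], 0], [[(-0.0288), (-0.0218), (-0.0076)], [(-0.0001), (0.0001), (0.1365)], 0], [[(-0.0315), (-0.0177), (-0.0076)], [(-0.0001), (0.0001), (0.1365)], 0], [[(-0.0336), (-0.0132), (-0.0076)], [(-0.0001), (0.0001), (0.1365)], 0], [[(-0.0351), (-0.0085), (-0.0076)], [(-0.0001), (0.0001), (0.1365)], 0], [[(-0.0359), (-0.0037), (-0.0076)], [(-0.0001), (0.0001), (0.1365)], 0], [[(-0.0361), (0.0013), (-0.0076)], [(-0.0001), (0.0001), (0.1365)], 0], [[(-0.0356), (0.0062), (-0.0077)], [(-0.0001), (0.0001), (0.1365)], 0], [[(-0.0344), (0.011), (-0.0077)], [(-0.0001), (0.0001), (0.1365)], 0], [[(-0.0326), (0.0155), (-0.0077)], [(-0.0001), (0.0001), (0.1365)], 0], [[(-0.0302), (0.0198), (-0.0077)], [(-0.0001), (0.0001), (0.1365)], 0], [[(-0.0272), (0.0238), (-0.0077)], [(-0.0001), (0.0001), (0.1365)], 0]]
```

carry_out:
  increments:
    - [[-0.025, -0.025, -0.012], [0, 0, 0.136], 0]
    - [[-0.029, -0.022, -0.012], [0, 0, 0.136], 0]
    - [[-0.031, -0.018, -0.012], [0, 0, 0.136], 0]
    - [[-0.034, -0.013, -0.012], [0, 0, 0.136], 0]
    - [[-0.035, -0.008, -0.01], [0, 0, 0.136], 0]
    - [[-0.036, -0.004, -0.01], [0, 0, 0.136], 0]
    - [[-0.036, 0.001, -0.01], [0, 0, 0.136], 0]
    - [[-0.036, 0.006, -0.01], [0, 0, 0.136], 0]
    - [[-0.034, 0.011, -0.01], [0, 0, 0.136], 0]
    - [[-0.033, 0.016, -0.01], [0, 0, 0.136], 0]
    - [[-0.03, 0.02, -0.01], [0, 0, 0.136], 0]
    - [[-0.027, 0.024, -0.01], [0, 0, 0.136], 0]

```text
time: 1.35
tool_pos: [377.0, 165.2, 357.9]
tcp_rot: [-179.9, 0.7, 65.0]
ft_force: [0.7, 0.1, -0.2]
finger_gap: 85.3
```

```bash
cat >> h.py <<'E'
E
sed -i "s/print(str(rows).replace('np.float64',''))/[print([[float(round(x,3)) for x in q] if isinstance(q,list) else q for q in a]) for a in rows]/" h.py
python3 - <<'E'
from h import *
print(r.sense()['joint_pos'])
plan([574,-325,240],13.3)
E
```

```text
[ 16.91789993 -22.50542336  99.59652941  -0.45391145 103.40608009
  41.85263044]
n 13 L 541.3472516224585 rot 51.66593366344056
[[-0.028, 0.03, 0.009], [0.0, 0.001, 0.069], 0]
[[-0.026, 0.032, 0.009], [0.0, 0.001, 0.069], 0]
[[-0.023, 0.033, 0.009], [0.0, 0.001, 0.069], 0]
[[-0.021, 0.035, 0.009], [0.0, 0.001, 0.069], 0]
[[-0.018, 0.036, 0.009], [0.0, 0.001, 0.069], 0]
[[-0.016, 0.037, 0.009], [0.0, 0.001, 0.069], 0]
[[-0.013, 0.038, 0.009], [0.0, 0.001, 0.069], 0]
[[-0.011, 0.039, 0.009], [0.0, 0.001, 0.069], 0]
[[-0.008, 0.04, 0.009], [0.0, 0.001, 0.069], 0]
[[-0.005, 0.04, 0.009], [0.0, 0.001, 0.069], 0]
[[-0.002, 0.041, 0.009], [0.0, 0.001, 0.069], 0]
[[0.0, 0.041, 0.009], [0.0, 0.001, 0.069], 0]
```

carry_out:
  increments:
    - [[-0.028, 0.03, 0.009], [0, 0.001, 0.069], 0]
    - [[-0.026, 0.032, 0.009], [0, 0.001, 0.069], 0]
    - [[-0.023, 0.033, 0.009], [0, 0.001, 0.069], 0]
    - [[-0.021, 0.035, 0.009], [0, 0.001, 0.069], 0]
    - [[-0.018, 0.036, 0.009], [0, 0.001, 0.069], 0]
    - [[-0.016, 0.037, 0.009], [0, 0.001, 0.069], 0]
    - [[-0.013, 0.038, 0.009], [0, 0.001, 0.069], 0]
    - [[-0.011, 0.039, 0.009], [0, 0.001, 0.069], 0]
    - [[-0.008, 0.04, 0.009], [0, 0.001, 0.069], 0]
    - [[-0.005, 0.04, 0.009], [0, 0.001, 0.069], 0]
    - [[-0.002, 0.041, 0.009], [0, 0.001, 0.069], 0]
    - [[0, 0.041, 0.009], [0, 0.001, 0.069], 0]

```text
time: 2.55
tool_pos: [556.0, -310.3, 249.8]
tcp_rot: [179.9, -0.5, 15.3]
ft_force: [0.3, 0.4, 1.1]
finger_gap: 85.2
```

```bash
python3 - <<'E'
from h import *
s=snap('wrist','w1'); print(r.sense()['joint_pos'])
print(proj(s,[[603,-322.8,121],[574,-329.7,121],[544.6,-336.7,121]]))
plan([574,-330,180],13.3)
E
```

```text
[-34.31609272  12.9049817   77.73472591   0.20879595  89.11376272
  40.84909622]
[[308.4913044  151.47375451]
 [306.30701887 188.89080546]
 [304.2291771  224.54359159]]
n 2 L 69.40653667110061 rot 1.5657192543871554
[[0.007, 0.009, 0.033], [0.0, -0.003, 0.013], 0]
[[0.007, 0.009, 0.033], [0.0, -0.003, 0.013], 0]
```

View pics/w1.png

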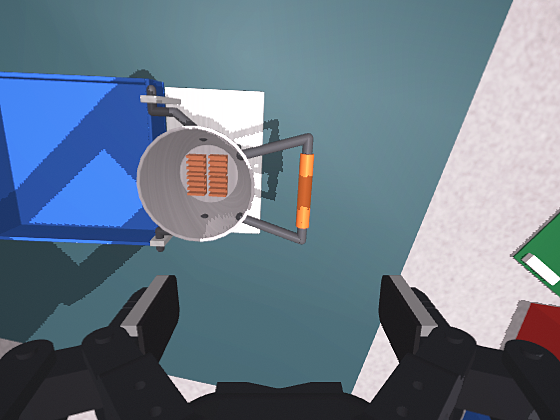

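```bash
python3 - <<'E'
from h import *
s=load('w1');T=load('top0');S=load('side0')
print(atz(s,(304.7,191.5),120), tri([(T,(440.5,185.1)),(s,(304.7,191.5))]),tri([(T,(440.5,185.1)),(s,(304.7,191.5)),(S,(291,129.5))]))
print(atz(s,(306.7,154),120)-atz(s,(303,229),120))
plan([572.5,-329.5,160],13.2)
E
```

```text
[ 571.39670928 -329.20515824  120.        ] (array([ 572.77108745, -328.14008233,  125.26729499]), [np.float64(0.4446141669475659), np.float64(0.4446141669476072)]) (array([ 573.23664661, -328.88096539,  121.68852745]), [np.float64(0.36881843110036056), np.float64(1.4686241949642416), np.float64(1.3849476934991918)])
[60.3983843 14.8676315  0.       ]
n 2 L 88.10258400483146 rot 1.663695312352056
[[0.006, 0.009, 0.043], [0.0, -0.003, 0.014], 0]
[[0.006, 0.009, 0.043], [0.0, -0.003, 0.014], 0]
```

carry_out:
  increments:
    - [[0.006, 0.009, 0.025], [0, -0.003, 0.014], 0.6]
    - [[0.006, 0.009, 0.025], [0, -0.003, 0.014], 0.6]
    - [[0, 0, 0], [0, 0, 0], 0.6]
    - [[0, 0, 0], [0, 0, 0], 0.6]
  newtons: 20

```text
time: 3.0
tool_pos: [570.8, -333.4, 189.9]
tcp_rot: [-179.8, 0.3, 12.9]
ft_force: [0.0, 0.1, 0.6]
finger_gap: 34.4
```

```bash
python3 - <<'E'
from h import *
s=snap('wrist','w2')
plan([572.5,-329.5,104],13.2,n=7)
E
```

```text
n 7 L 85.85516697205429 rot 0.4692502740671493
[[0.0, -0.0, 0.012], [-0.0, 0.001, -0.001], 0]
[[0.0, -0.0, 0.012], [-0.0, 0.001, -0.001], 0]
[[0.0, -0.0, 0.012], [-0.0, 0.001, -0.001], 0]
[[0.0, -0.0, 0.012], [-0.0, 0.001, -0.001], 0]
[[0.0, -0.0, 0.012], [-0.0, 0.001, -0.001], 0]
[[0.0, -0.0, 0.012], [-0.0, 0.001, -0.001], 0]
[[0.0, -0.0, 0.012], [-0.0, 0.001, -0.001], 0]
```

View pics/w2.png

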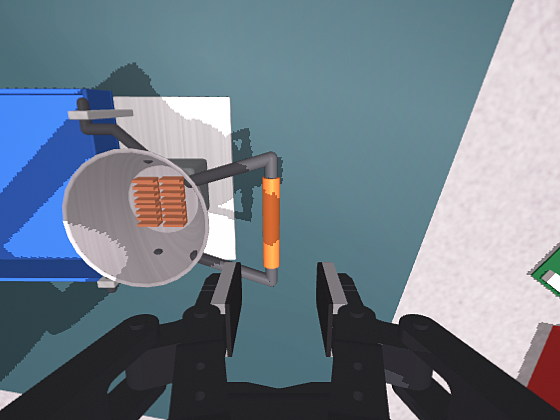

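```bash
python3 - <<'E'
from h import *
s=load('w1');s2=load('w2');T=load('top0');S=load('side0')
print(tri([(s2,(271.3,223)),(s,(304.7,191.5)),(T,(440.5,185.1))]), atz(s2,(271.3,223),121))
print(cur()[0], r.sense()['tcp_rot'])
E
```

```text
(array([ 572.79673658, -328.65357828,  123.85616248]), [np.float64(0.3354267121646247), np.float64(0.6059152492735884), np.float64(0.4943626014215395)]) [ 572.02319537 -329.07306681  121.        ]
[ 570.54887446 -333.18646002  189.75379185] [-179.78398731    0.28977399   12.90127034]
```

carry_out:
  increments:
    - [[0.001, -0.002, 0.012], [0, 0, 0], 0.6]
    - [[0.001, -0.002, 0.012], [0, 0, 0], 0.6]
    - [[0, 0, 0.012], [0, 0, 0], 0.6]
    - [[0, 0, 0.012], [0, 0, 0], 0.6]
    - [[0, 0, 0.012], [0, 0, 0], 0.6]
    - [[0, 0, 0.012], [0, 0, 0], 0.6]
    - [[0, 0, 0.009], [0, 0, 0], 0.6]
    - [[0, 0, 0], [0, 0, 0], 0.6]

```text
time: 3.85
tool_pos: [572.1, -327.0, 105.6]
tcp_rot: [-180.0, 0.1, 13.1]
ft_force: [-1.2, 0.9, -0.2]
finger_gap: 34.3
```

```bash
python3 - <<'E'
from h import *
snap('wrist','w3'); plan([572.5,-329,105],13.3)
E
```

```text
n 1 L 2.245455836470563 rot 0.25155758797956096
[[-0.0, 0.002, 0.001], [-0.0, 0.001, -0.004], 0]
```

View pics/w3.png

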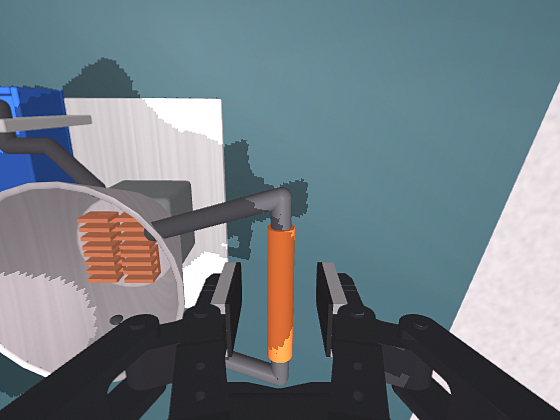

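The bar (280,295) lies between the fingers (inner faces at x about 238 and 320). Closing on it.

carry_out:
  increments:
    - [[0, 0.002, 0], [0, 0, 0], 1]
    - [[0, 0, 0], [0, 0, 0], 1]
    - [[0, 0, 0], [0, 0, 0], 1]
    - [[0, 0, 0], [0, 0, 0], 1]
  newtons: 20

```text
time: 4.3
tool_pos: [572.6, -327.4, 107.4]
tcp_rot: [-179.8, 0.1, 13.1]
ft_force: [-0.6, 1.7, -2.7]
finger_gap: 8.8
```

```bash
python3 - <<'E'
from h import *
snap('wrist','w4'); print(cur()[0],r.sense()['tcp_rot'],r.sense()['ft_force'])
# arc
R=np.hypot(135,45);a0=np.arctan2(45,135)
prev=None
for k in range(0,22):
    th=k*0.1; x=-R*np.cos(a0+th); z=R*np.sin(a0+th)
    if prev: print(k,round(th,2),'tool y %.4f z %.4f'%(-(x-prev[0])/1000,-(z-prev[1])/1000), round(x,1),round(z+75,1))
    prev=(x,z)
E
```

```text
[ 572.58841693 -327.38635422  107.3052948 ] [-1.79762481e+02  1.03310904e-01  1.30765614e+01] [-1.47007289  1.94282886 -1.74611909]
1 0.1 tool y -0.0052 z -0.0133 -129.8 133.3
2 0.2 tool y -0.0065 z -0.0127 -123.4 145.9
3 0.3 tool y -0.0077 z -0.0120 -115.7 157.9
4 0.4 tool y -0.0089 z -0.0111 -106.8 169.0
5 0.5 tool y -0.0099 z -0.0102 -96.9 179.2
6 0.6 tool y -0.0109 z -0.0092 -86.0 188.4
7 0.7 tool y -0.0117 z -0.0080 -74.3 196.4
8 0.8 tool y -0.0125 z -0.0068 -61.8 203.2
9 0.9 tool y -0.0131 z -0.0055 -48.7 208.7
10 1.0 tool y -0.0136 z -0.0042 -35.1 212.9
11 1.1 tool y -0.0139 z -0.0028 -21.1 215.7
12 1.2 tool y -0.0142 z -0.0014 -7.0 217.1
13 1.3 tool y -0.0142 z 0.0000 7.2 217.1
14 1.4 tool y -0.0142 z 0.0014 21.4 215.7
15 1.5 tool y -0.0139 z 0.0028 35.3 212.8
16 1.6 tool y -0.0136 z 0.0042 48.9 208.6
17 1.7 tool y -0.0131 z 0.0056 62.0 203.1
18 1.8 tool y -0.0125 z 0.0068 74.5 196.2
19 1.9 tool y -0.0117 z 0.0080 86.2 188.2
20 2.0 tool y -0.0109 z 0.0092 97.1 179.0
21 2.1 tool y -0.0099 z 0.0102 107.0 168.8
```

View pics/w4.png

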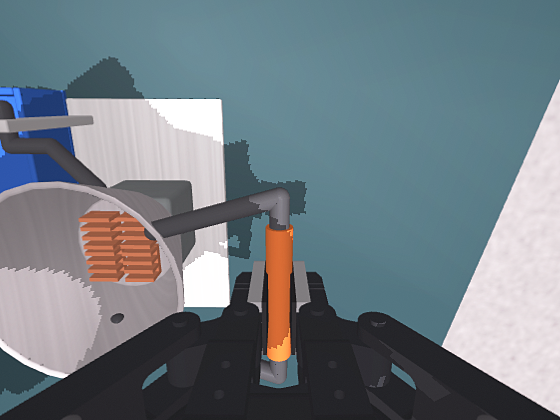

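carry_out:
  increments:
    - [[0, -0.005, -0.013], [0, 0, 0], 1]
    - [[0, -0.0065, -0.0125], [0, 0, 0], 1]
    - [[0, -0.0075, -0.012], [0, 0, 0], 1]
    - [[0, -0.009, -0.011], [0, 0, 0], 1]
    - [[0, -0.01, -0.01], [0, 0, 0], 1]

```text
time: 4.85
tool_pos: [564.0, -289.3, 169.5]
tcp_rot: [-179.8, 0.0, 13.0]
ft_force: [1.0, 1.8, -4.3]
finger_gap: 8.9
```

```bash
cat >> h.py <<'E'
p0=np.array([572.6,-327.4,107.4]); yw=np.radians(13.2); ux=np.array([-np.sin(yw),np.cos(yw)]); uy=np.array([-np.cos(yw),-np.sin(yw)])
def arcplan(t_end,n):
    p,R,s=cur(); x=(p-p0)[:2]@ux-135; y=(p-p0)[:2]@uy; z=p[2]-p0[2]+45
    th=np.arctan2(z,-x)-np.arctan2(45,135); rad=np.hypot(x,z); print('theta',th,'rad',rad,'lat y',y,'F',s['ft_force'],'gap',s['finger_gap'],s['tcp_rot'])
    a0=np.arctan2(45,135); q=np.array([x,z])
    for k in range(1,n+1):
        t=th+(t_end-th)*k/n; g=142.3*np.array([-np.cos(a0+t),np.sin(a0+t)]); d=g-q; q=g
        print('%.2f ty %.4f tz %.4f'%(t,-d[0]/1e3,-d[1]/1e3))
E
python3 - <<'E'
from h import *
arcplan(1.3,8)
snap('side','s5')
E
```

```text
theta 0.5181992114555827 rad 143.7871758803963 lat y -0.30150314984228577 F [ 1.01980131  1.77439069 -4.27919166] gap 8.928852658784438 [-1.79832317e+02  3.55018727e-02  1.29986013e+01]
0.62 ty -0.0118 tz -0.0077
0.71 ty -0.0116 tz -0.0077
0.81 ty -0.0123 tz -0.0065
0.91 ty -0.0129 tz -0.0053
1.01 ty -0.0133 tz -0.0040
1.10 ty -0.0136 tz -0.0027
1.20 ty -0.0138 tz -0.0013
1.30 ty -0.0139 tz 0.0000
```

View pics/s5.png

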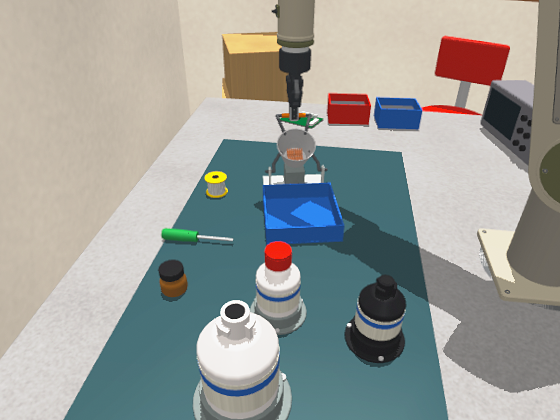

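The pot tilts with the bar, and the sinks are visible inside at (295,155).

carry_out:
  increments:
    - [[0, -0.0115, -0.008], [0, 0, 0], 1]
    - [[0, -0.0115, -0.008], [0, 0, 0], 1]
    - [[0, -0.0125, -0.0065], [0, 0, 0], 1]
    - [[0, -0.013, -0.005], [0, 0, 0], 1]
    - [[0, -0.0135, -0.004], [0, 0, 0], 1]
    - [[0, -0.0135, -0.003], [0, 0, 0], 1]
    - [[0, -0.014, -0.0015], [0, 0, 0], 1]
    - [[0, -0.014, 0], [0, 0, 0], 1]

```text
time: 5.7
tool_pos: [538.7, -178.3, 209.8]
tcp_rot: [-179.8, -0.0, 13.1]
ft_force: [7.1, -1.0, -14.1]
finger_gap: 9.1
```

```bash

python3 - <<'E'
from h import *
arcplan(2.08,8)
E
```

```text
theta 1.3700608695468506 rad 148.47760321994002 lat y -1.0830130129080202 F [  7.11362396  -1.01752077 -14.07619298] gap 9.103629055699134 [-1.79844304e+02 -4.75247342e-02  1.30912915e+01]
1.46 ty -0.0117 tz 0.0082
1.55 ty -0.0122 tz 0.0032
1.64 ty -0.0119 tz 0.0042
1.73 ty -0.0115 tz 0.0053
1.81 ty -0.0110 tz 0.0063
1.90 ty -0.0104 tz 0.0072
1.99 ty -0.0097 tz 0.0081
2.08 ty -0.0089 tz 0.0089
```

carry_out:
  increments:
    - [[0, -0.0115, 0.007], [0, 0, 0], 1]
    - [[0, -0.012, 0.0035], [0, 0, 0], 1]
    - [[0, -0.012, 0.004], [0, 0, 0], 1]
    - [[0, -0.0115, 0.005], [0, 0, 0], 1]

```text
time: 6.1
tool_pos: [528.6, -129.9, 193.9]
tcp_rot: [179.8, -0.3, 13.1]
ft_force: [5.9, -4.9, -8.7]
finger_gap: 8.7
```

```bash

python3 - <<'E'
from h import *
arcplan(2.1,5)
snap('side','s6');snap('top','t6')
E
```

```text
theta 1.72233525820901 rad 147.7484842293754 lat y -2.2955374467537624 F [ 5.89557242 -4.93166544 -8.70155974] gap 8.725031931999393 [179.791324    -0.31628611  13.08977944]
1.80 ty -0.0069 tz 0.0101
1.87 ty -0.0089 tz 0.0059
1.95 ty -0.0085 tz 0.0066
2.02 ty -0.0080 tz 0.0072
2.10 ty -0.0074 tz 0.0078
```

View pics/s6.png

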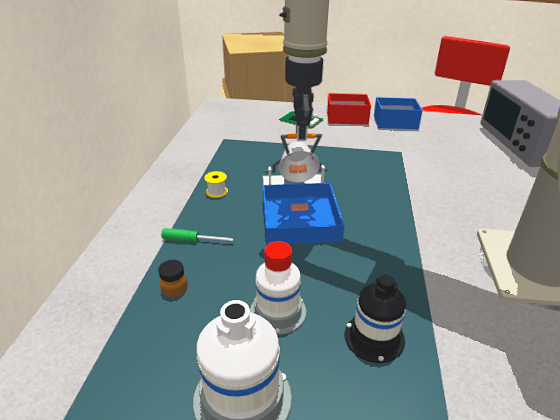

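```bash

python3 - <<'E'
from h import *
crop('s6',250,80,350,230,4,'c6')
E
```

```text
(no output)
```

View pics/c6.png

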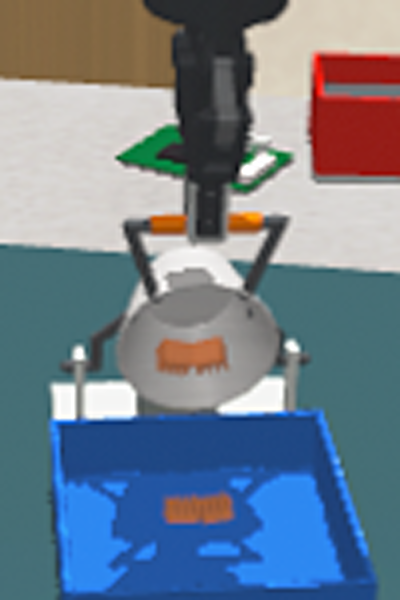

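carry_out:
  increments:
    - [[0, -0.005, 0.008], [0, 0, 0], 1]
    - [[0.001, -0.008, 0.0065], [0, 0, 0], 1]
    - [[0.001, -0.0085, 0.0065], [0, 0, 0], 1]
    - [[0, -0.008, 0.007], [0, 0, 0], 1]
    - [[0, -0.0075, 0.008], [0, 0, 0], 1]

```text
time: 6.7
tool_pos: [520.4, -89.9, 161.3]
tcp_rot: [179.8, -0.2, 13.1]
ft_force: [2.2, -2.1, -3.0]
finger_gap: 9.2
```

```bash

python3 - <<'E'
from h import *
arcplan(2.18,3)
snap('side','s7');crop('s7',250,80,350,230,4,'c7')
E
```

```text
theta 2.0790599667014433 rad 146.4933205106286 lat y -3.429805570712808 F [ 2.16245869 -2.05710907 -3.03820845] gap 9.160194813729321 [179.81745478  -0.24920003  13.10981265]
2.11 ty -0.0001 tz 0.0064
2.15 ty -0.0030 tz 0.0037
2.18 ty -0.0029 tz 0.0038
```

View pics/c7.png

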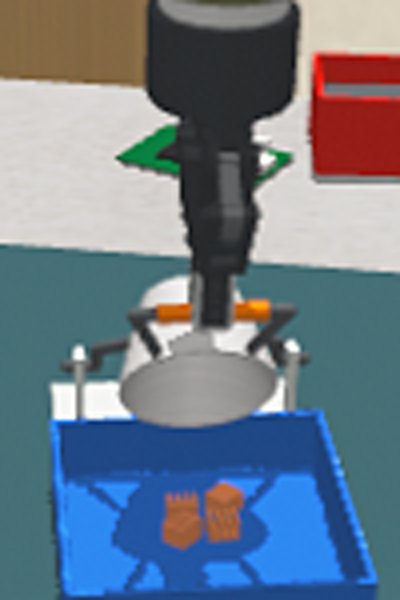

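carry_out:
  increments:
    - [[0, -0.001, 0.006], [0, 0, 0], 1]
    - [[0, 0, 0], [0, 0, 0], 1]
    - [[0, 0, 0], [0, 0, 0], 1]
    - [[0, 0, 0], [0, 0, 0], 1]

```text
time: 7.15
tool_pos: [519.2, -84.4, 154.0]
tcp_rot: [-179.8, -0.2, 13.2]
ft_force: [0.4, 0.4, -1.0]
finger_gap: 9.1
```

```bash

python3 - <<'E'
from h import *
arcplan(1.2,9)
snap('side','s8');crop('s8',250,80,350,230,4,'c8')
snap('top','t8');crop('t8',280,140,470,270,4,'c8t')
E
```

```text
theta 2.142060136216144 rad 146.06215539303352 lat y -3.465543059730658 F [ 0.40416756  0.42190233 -1.02462249] gap 9.131533248238412 [-179.81548086   -0.19314473   13.23974812]
2.04 ty 0.0129 tz -0.0087
1.93 ty 0.0110 tz -0.0100
1.83 ty 0.0120 tz -0.0088
1.72 ty 0.0129 tz -0.0075
1.62 ty 0.0136 tz -0.0061
1.51 ty 0.0141 tz -0.0046
1.41 ty 0.0146 tz -0.0031
1.30 ty 0.0148 tz -0.0016
1.20 ty 0.0149 tz -0.0000
```

View pics/c8.png

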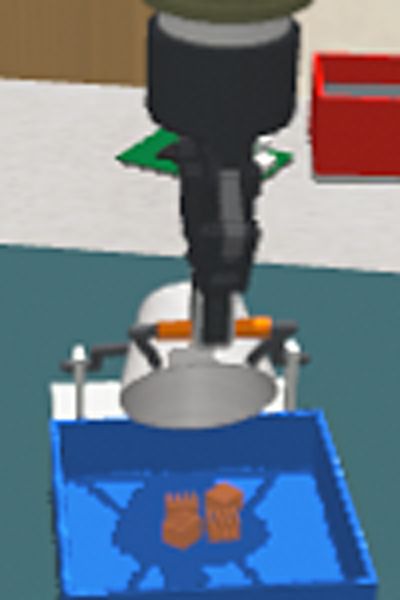

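View pics/c8t.png

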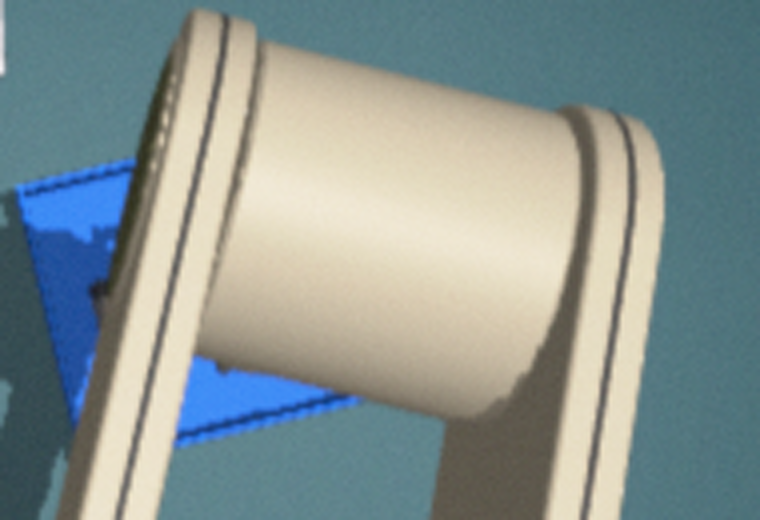

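carry_out:
  increments:
    - [[0, 0.009, -0.012], [0, 0, 0], 1]
    - [[0, 0.011, -0.01], [0, 0, 0], 1]
    - [[0, 0.012, -0.009], [0, 0, 0], 1]
    - [[0, 0.013, -0.0075], [0, 0, 0], 1]
    - [[0, 0.0135, -0.006], [0, 0, 0], 1]

```text
time: 7.75
tool_pos: [532.3, -141.6, 201.0]
tcp_rot: [-179.5, -0.2, 13.4]
ft_force: [-2.9, 2.3, 2.0]
finger_gap: 8.8
```

```bash

python3 - <<'E'
from h import *
arcplan(0.6,10)
snap('side','s9');crop('s9',250,80,350,230,4,'c9')
E
```

```text
theta 1.62742529923386 rad 149.1595010025265 lat y -3.2379917917730268 F [-2.88880326  2.33038956  1.98516191] gap 8.826548007930072 [-1.79506462e+02 -1.57876329e-01  1.33531135e+01]
1.52 ty 0.0164 tz 0.0017
1.42 ty 0.0142 tz -0.0032
1.32 ty 0.0145 tz -0.0018
1.22 ty 0.0146 tz -0.0003
1.11 ty 0.0146 tz 0.0012
1.01 ty 0.0144 tz 0.0027
0.91 ty 0.0140 tz 0.0042
0.81 ty 0.0135 tz 0.0056
0.70 ty 0.0129 tz 0.0069
0.60 ty 0.0121 tz 0.0082
```

View pics/c9.png

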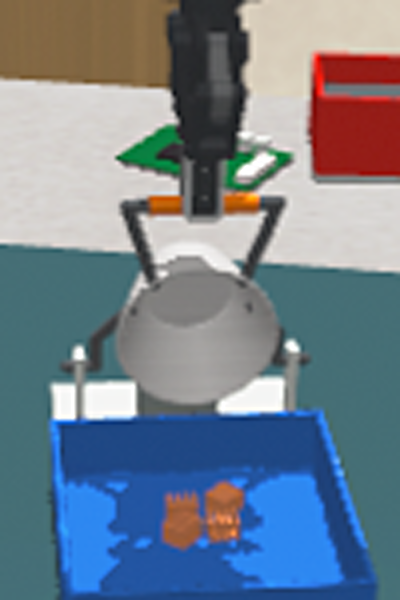

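carry_out:
  increments:
    - [[0, 0.0145, -0.002], [0, 0, 0], 1]
    - [[0, 0.0145, -0.002], [0, 0, 0], 1]
    - [[0, 0.0145, -0.001], [0, 0, 0], 1]
    - [[0, 0.0145, 0], [0, 0, 0], 1]
    - [[0, 0.0145, 0.001], [0, 0, 0], 1]
    - [[0, 0.0145, 0.003], [0, 0, 0], 1]

```text
time: 8.4
tool_pos: [554.0, -234.9, 206.0]
tcp_rot: [-179.7, -0.3, 13.2]
ft_force: [-0.0, 0.6, -0.7]
finger_gap: 8.8
```

```bash

python3 - <<'E'
from h import *
arcplan(0.02,10)
E
```

```text
theta 0.9730064037884483 rad 149.29359736593815 lat y -2.9880071834654442 F [-0.01067806  0.60800641 -0.69604253] gap 8.8315294630475 [-179.73393753   -0.28206269   13.21126546]
0.88 ty 0.0109 tz 0.0110
0.78 ty 0.0124 tz 0.0055
0.69 ty 0.0118 tz 0.0067
0.59 ty 0.0111 tz 0.0078
0.50 ty 0.0103 tz 0.0088
0.40 ty 0.0094 tz 0.0097
0.31 ty 0.0085 tz 0.0106
0.21 ty 0.0074 tz 0.0113
0.12 ty 0.0063 tz 0.0120
0.02 ty 0.0051 tz 0.0125
```

carry_out:
  increments:
    - [[0, 0.012, 0.006], [0, 0, 0], 1]
    - [[0, 0.0125, 0.006], [0, 0, 0], 1]
    - [[0, 0.012, 0.007], [0, 0, 0], 1]
    - [[0, 0.011, 0.008], [0, 0, 0], 1]
    - [[0, 0.0105, 0.009], [0, 0, 0], 1]
    - [[0, 0.0095, 0.01], [0, 0, 0], 1]

```text
time: 9.0
tool_pos: [570.5, -307.7, 154.6]
tcp_rot: [-179.7, -0.2, 13.1]
ft_force: [0.4, 3.6, -2.4]
finger_gap: 8.9
```

```bash

python3 - <<'E'
from h import *
arcplan(0.0,5)
E
```

```text
theta 0.3523834861764666 rad 147.70081761803792 lat y -2.4852503370890817 F [ 0.44321611  3.61615729 -2.37330143] gap 8.899259994750956 [-179.72619339   -0.22424702   13.12752857]
0.28 ty 0.0018 tz 0.0114
0.21 ty 0.0054 tz 0.0085
0.14 ty 0.0048 tz 0.0088
0.07 ty 0.0042 tz 0.0091
0.00 ty 0.0035 tz 0.0094
```

carry_out:
  increments:
    - [[0, 0.003, 0.01], [0, 0, 0], 1]
    - [[0, 0.005, 0.009], [0, 0, 0], 1]
    - [[0, 0.005, 0.009], [0, 0, 0], 1]
    - [[0, 0.004, 0.009], [0, 0, 0], 1]
    - [[0, 0.003, 0.01], [0, 0, 0], 1]
    - [[0, 0, 0.003], [0, 0, 0], 1]
    - [[0, 0, 0], [0, 0, 0], 1]

```text
time: 9.7
tool_pos: [577.7, -326.2, 106.4]
tcp_rot: [-179.5, -0.4, 13.3]
ft_force: [-3.8, -1.8, -2.0]
finger_gap: 8.6
```

```bash

python3 - <<'E'
from h import *
arcplan(0.0,1)
snap('side','s10');crop('s10',250,80,350,230,4,'c10')
E
```

```text
theta -0.006453096150468018 rad 142.02472911059246 lat y -5.203772274393864 F [-3.82050723 -1.8261263  -2.04144107] gap 8.627328291873468 [-179.51620168   -0.384343     13.26488215]
0.00 ty -0.0000 tz -0.0010
```

View pics/c10.png

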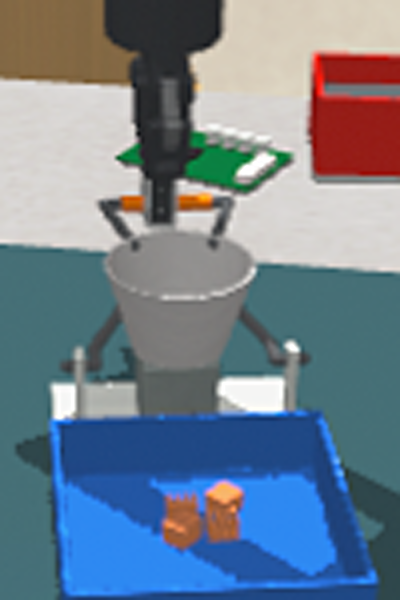

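The pot is upright, with its bar at the stop. Next I'll release it gently with a partial opening and rise.

carry_out:
  increments:
    - [[0, 0, 0], [0, 0, 0], 0.65]
    - [[0, 0, 0], [0, 0, 0], 0.65]
    - [[0, 0, 0], [0, 0, 0], 0.65]
    - [[0, 0, -0.015], [0, 0, 0], 0.65]
    - [[0, 0, -0.025], [0, 0, 0], 0.65]
    - [[0, 0, -0.035], [0, 0, 0], 0.65]
    - [[0, 0, -0.045], [0, 0, 0], 0.65]
    - [[0, 0, -0.045], [0, 0, 0], 0.2]
    - [[0, 0, -0.045], [0, 0, 0], 0]
    - [[0, 0, -0.01], [0, 0, 0], 0]

```text
time: 10.75
tool_pos: [575.7, -327.2, 335.5]
tcp_rot: [-179.4, -0.3, 13.3]
ft_force: [1.0, -1.2, -0.3]
finger_gap: 72.2
```

```bash

python3 - <<'E'
from h import *
s=r.sense(); print(s['tool_pos'],s['joint_pos'],s['finger_gap'])
snap('top','t11'); snap('side','s11'); crop('t11',280,140,470,270,4,'c11t');crop('s11',250,80,350,230,4,'c11')
plan([470,60,330],-20)
E
```

```text
[ 575.70380451 -327.1557516   335.52566574] [-34.4060867   16.55144742  64.17413757   0.66614147  99.49273899
  42.36964439] 72.23013208428722
n 9 L 400.9555354138753 rot 33.33786618024927
[[-0.002, -0.044, 0.001], [-0.002, 0.0, 0.065], 0]
[[-0.004, -0.044, 0.001], [-0.002, 0.0, 0.065], 0]
[[-0.007, -0.044, 0.001], [-0.002, 0.0, 0.065], 0]
[[-0.01, -0.043, 0.0], [-0.002, 0.0, 0.065], 0]
[[-0.013, -0.043, 0.0], [-0.002, 0.0, 0.065], 0]
[[-0.016, -0.042, 0.0], [-0.002, 0.0, 0.065], 0]
[[-0.018, -0.041, 0.0], [-0.002, 0.0, 0.065], 0]
[[-0.021, -0.039, 0.0], [-0.002, 0.0, 0.065], 0]
[[-0.023, -0.038, 0.0], [-0.002, 0.0, 0.065], 0]
```

View pics/c11.png

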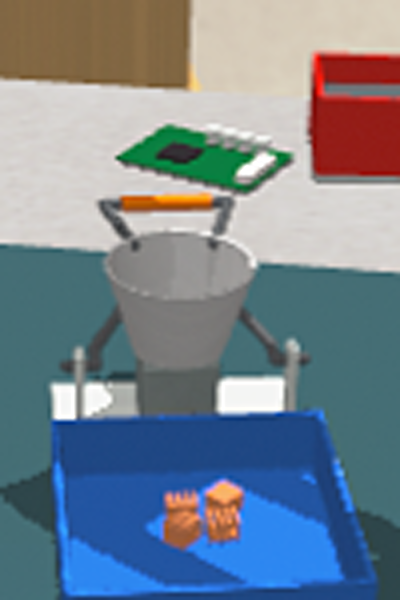

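```bash

python3 - <<'E'
from h import *
plan([530,197,300],60)
E
```

```text
n 12 L 526.7760314701744 rot 46.677373274553545
[[0.006, -0.043, 0.003], [-0.001, -0.001, -0.068], 0]
[[0.009, -0.043, 0.003], [-0.001, -0.001, -0.068], 0]
[[0.012, -0.042, 0.003], [-0.001, -0.001, -0.068], 0]
[[0.015, -0.041, 0.003], [-0.001, -0.001, -0.068], 0]
[[0.018, -0.04, 0.003], [-0.001, -0.001, -0.068], 0]
[[0.02, -0.039, 0.003], [-0.001, -0.001, -0.068], 0]
[[0.023, -0.037, 0.003], [-0.001, -0.001, -0.068], 0]
[[0.026, -0.036, 0.003], [-0.001, -0.001, -0.068], 0]
[[0.028, -0.034, 0.003], [-0.001, -0.001, -0.068], 0]
[[0.03, -0.032, 0.003], [-0.001, -0.001, -0.068], 0]
[[0.032, -0.03, 0.003], [-0.001, -0.001, -0.068], 0]
[[0.034, -0.028, 0.003], [-0.001, -0.001, -0.068], 0]
```

carry_out:
  increments:
    - [[0.006, -0.043, 0.003], [-0.001, -0.001, -0.068], 0]
    - [[0.009, -0.043, 0.003], [-0.001, -0.001, -0.068], 0]
    - [[0.012, -0.042, 0.003], [-0.001, -0.001, -0.068], 0]
    - [[0.015, -0.041, 0.003], [-0.001, -0.001, -0.068], 0]
    - [[0.018, -0.04, 0.003], [-0.001, -0.001, -0.068], 0]
    - [[0.02, -0.039, 0.003], [-0.001, -0.001, -0.068], 0]
    - [[0.023, -0.037, 0.003], [-0.001, -0.001, -0.068], 0]
    - [[0.026, -0.036, 0.003], [-0.001, -0.001, -0.068], 0]
    - [[0.028, -0.034, 0.003], [-0.001, -0.001, -0.068], 0]
    - [[0.03, -0.032, 0.003], [-0.001, -0.001, -0.068], 0]
    - [[0.032, -0.03, 0.003], [-0.001, -0.001, -0.068], 0]
    - [[0.034, -0.028, 0.003], [-0.001, -0.001, -0.068], 0]

```text
time: 12.05
tool_pos: [508.0, 211.2, 270.8]
tcp_rot: [-177.9, 1.0, 61.4]
ft_force: [0.3, -0.1, 0.3]
finger_gap: 85.2
```

carry_out:
  increments:
    - [[0, 0, 0], [0, 0, 0], 0]

```text
time: 12.15
tool_pos: [505.2, 215.8, 267.7]
tcp_rot: [-177.7, 1.1, 61.8]
ft_force: [-0.3, -0.7, -0.5]
finger_gap: 85.4
```

```bash

python3 - <<'E'
from h import *
snap('wrist','w12');print(r.sense()['qd'])
plan([530,197,210],60)
E
```

```text
[-3.68785139 -0.8180951  -0.0924759  -1.26835804  0.51811989 -0.2856611 ]
n 2 L 64.57562684651722 rot 3.058972670926966
[[-0.001, 0.016, 0.028], [-0.02, 0.011, 0.014], 0]
[[-0.001, 0.015, 0.028], [-0.02, 0.011, 0.014], 0]
```

View pics/w12.png

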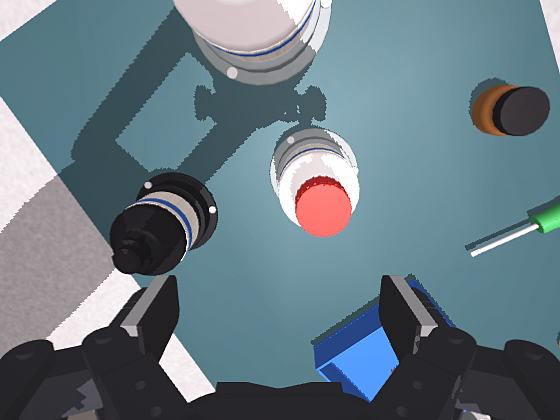

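carry_out:
  increments:
    - [[-0.001, 0.011, 0.01], [-0.013, 0.008, 0.01], 0]
    - [[-0.001, 0.01, 0.02], [-0.014, 0.008, 0.01], 0]
    - [[0, 0.008, 0.015], [-0.013, 0.006, 0.008], 0]
    - [[0, 0, 0], [0, 0, 0], 0]
    - [[0, 0, 0], [0, 0, 0], 0]

```text
time: 12.7
tool_pos: [526.7, 192.7, 214.0]
tcp_rot: [-179.8, 0.5, 59.7]
ft_force: [-0.5, 0.2, 0.3]
finger_gap: 85.6
```

```bash

python3 - <<'E'
from h import *
snap('wrist','w13')
obs=[]
for f in ['w12','w13']:
    s=load(f); i=s['image'].astype(int); m=((i[...,2]>225)&(i[...,1]<130)&(i[...,0]<130)).astype(np.uint8)
    n,l,st,c=cv2.connectedComponentsWithStats(m); k=1+st[1:,4].argmax()
    cnt=max(cv2.findContours((l==k).astype(np.uint8),0,1)[0],key=len); e=cv2.fitEllipse(cv2.convexHull(cnt)); print(f,c[k],st[k],e)
    obs.append((s,e[0])); print(atz(s,e[0],151))
T=load('top0');S=load('side0')
print(tri(obs),tri(obs+[(T,(194.6,208.1)),(S,(277.8,249.9))]))
plan([530,197,127],60,n=8)
E
```

```text
w12 [323.32238942 210.93023256] [ 295  183   57   54 2193] ((323.1736145019531, 208.80221557617188), (54.745994567871094, 56.1386833190918), 70.70130920410156)
[529.41053465 198.16500237 151.        ]
w13 [279.23060411 221.30726771] [ 246  189   69   65 3261] ((279.5026550292969, 220.98309326171875), (64.56343841552734, 68.32329559326172), 87.21856689453125)
[529.28249514 197.15419483 151.        ]
(array([529.21265805, 197.2908116 , 149.81468712]), [np.float64(0.48055144606016953), np.float64(0.4805514460601131)]) (array([529.6426027 , 196.3353775 , 147.93056933]), [np.float64(0.9156454355587847), np.float64(0.881647116811907), np.float64(0.9970702418279608), np.float64(1.9132942270370263)])
n 8 L 87.06079699003116 rot 0.5938209449717247
[[0.001, 0.0, 0.011], [-0.0, 0.001, -0.001], 0]
[[0.001, 0.0, 0.011], [-0.0, 0.001, -0.001], 0]
[[0.001, 0.0, 0.011], [-0.0, 0.001, -0.001], 0]
[[0.001, 0.0, 0.011], [-0.0, 0.001, -0.001], 0]
[[0.001, 0.0, 0.011], [-0.0, 0.001, -0.001], 0]
[[0.001, 0.0, 0.011], [-0.0, 0.001, -0.001], 0]
[[0.001, 0.0, 0.011], [-0.0, 0.001, -0.001], 0]
[[0.001, 0.0, 0.011], [-0.0, 0.001, -0.001], 0]
```

View pics/w13.png

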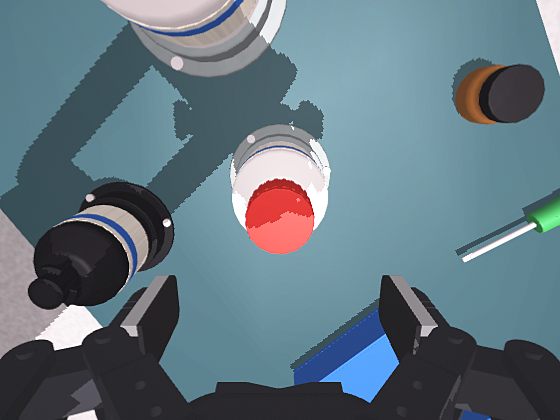

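```bash

python3 - <<'E'
from h import *
p,R,s=cur(); print(p, R.inv().apply(np.array([529.3,197,125])-p), R.inv().as_euler('xyz',degrees=True), (R.inv()*Ro.from_euler('xyz',[180,0,60],degrees=True)).as_rotvec())
E
```

```text
[526.58305591 192.67059375 213.88592007] [ 5.83387466  0.53005416 88.83984061] [-179.71544371    0.43994711   59.72162924] [-0.00414679  0.00815041 -0.00487752]
```

carry_out:
  increments:
    - [[0.002, 0, 0.012], [-0.002, 0.004, 0], 0]
    - [[0.002, 0, 0.012], [-0.002, 0.004, 0], 0]
    - [[0.001, 0, 0.012], [0, 0, 0], 0]
    - [[0, 0, 0.012], [0, 0, 0], 0]
    - [[0, 0, 0.012], [0, 0, 0], 0]
    - [[0, 0, 0.012], [0, 0, 0], 0]
    - [[0, 0, 0.01], [0, 0, 0], 0]
    - [[0, 0, 0.005], [0, 0, 0], 0]
    - [[0, 0, 0], [0, 0, 0], 0]

```text
time: 13.65
tool_pos: [528.8, 197.4, 119.6]
tcp_rot: [-180.0, -0.0, 59.7]
ft_force: [0.5, 0.0, -0.6]
finger_gap: 85.1
```

```bash

python3 - <<'E'
from h import *
p,R,s=cur(); print(p, R.inv().apply(np.array([529.3,197,125])-p),s['tcp_rot'],s['ft_force'])
snap('wrist','w14')
E
```

```text
[528.84745991 197.40258203 119.58129031] [-0.11673259  0.59249063 -5.41891206] [-1.79986395e+02 -2.98376503e-02  5.97275882e+01] [ 0.5191415   0.01855276 -0.56674143]
```

View pics/w14.png

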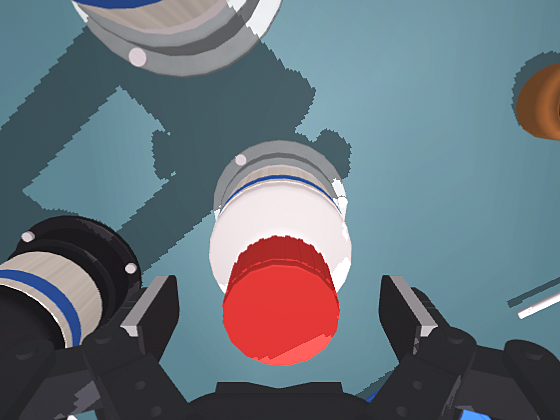

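carry_out:
  increments:
    - [[0, 0, -0.005], [0, 0, 0], 0]
    - [[0, 0, 0], [0, 0, 0], 1]
    - [[0, 0, 0], [0, 0, 0], 1]
    - [[0, 0, 0], [0, 0, 0], 1]
    - [[0, 0, 0], [0, 0, 0], 1]
    - [[0, 0, 0], [0, 0, 0], 1]
  newtons: 40

```text
time: 14.3
tool_pos: [530.7, 197.9, 128.6]
tcp_rot: [179.8, -0.2, 59.7]
ft_force: [0.8, 0.3, -1.7]
finger_gap: 42.2
```

```bash

python3 - <<'E'
from h import *
p,R,s=cur(); print(p,s['tcp_rot'],s['ft_force'],s['wrist_torque'],s['finger_gap'])
snap('wrist','w15')
E
```

```text
[530.71357621 197.91033924 128.56433369] [179.82211766  -0.23477349  59.72416646] [ 0.80945763  0.33779647 -1.65486277] [ 0.06614112 -0.05450775  0.030826  ] 42.20466547414927
```

View pics/w15.png

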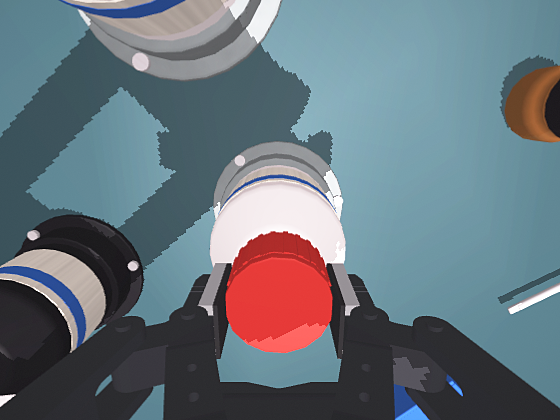

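carry_out:
  increments:
    - [[0, 0, 0.002], [0, 0, 0], 1]
    - [[0, 0, 0.002], [0, 0, 0], 1]
    - [[0, 0, 0.001], [0, 0, 0], 1]

```text
time: 14.65
tool_pos: [531.2, 198.0, 125.6]
tcp_rot: [179.8, -0.3, 59.7]
ft_force: [-5.6, -0.4, 9.0]
finger_gap: 42.2
```

```bash

python3 - <<'E'
from h import *
for i in range(2):
    p,R,s=cur(); print(p,s['tcp_rot'],s['ft_force'],s['wrist_torque'],s['finger_gap'],s['qd'])
E
```

```text
[531.21414397 198.04778244 125.55292037] [179.76578102  -0.28197008  59.72972163] [-5.60401268 -0.36177946  8.97158729] [-0.2366491   0.79861495 -0.02983325] 42.18535834875805 [ 0.0210416   0.01758663  0.06755761 -0.04780911 -0.24010381 -0.01888247]
[531.21414397 198.04778244 125.55292037] [179.76578102  -0.28197008  59.72972163] [-5.60401268 -0.36177946  8.97158729] [-0.2366491   0.79861495 -0.02983325] 42.18535834875805 [ 0.0210416   0.01758663  0.06755761 -0.04780911 -0.24010381 -0.01888247]
```

carry_out:
  increments:
    - [[-0.001, -0.002, 0.001], [0, 0, 0], 1]
    - [[0, 0, 0.001], [0, 0, 0], 1]

```text
time: 14.85
tool_pos: [531.3, 198.3, 126.3]
tcp_rot: [179.5, -0.5, 59.7]
ft_force: [-6.7, -0.5, 7.4]
finger_gap: 42.6
```

```bash

python3 - <<'E'
from h import *
p,R,s=cur(); print(p,s['tcp_rot'],s['ft_force'],s['wrist_torque'],s['finger_gap'])
S=snap('side','s16'); crop('s16',230,190,330,320,5,'c16')
E
```

```text
[531.27728772 198.34971694 126.27854805] [179.51470348  -0.47570717  59.72134693] [-6.66893617 -0.54143909  7.44287602] [-0.13648644  1.1877815   0.03707418] 42.57693650972219
```

View pics/c16.png

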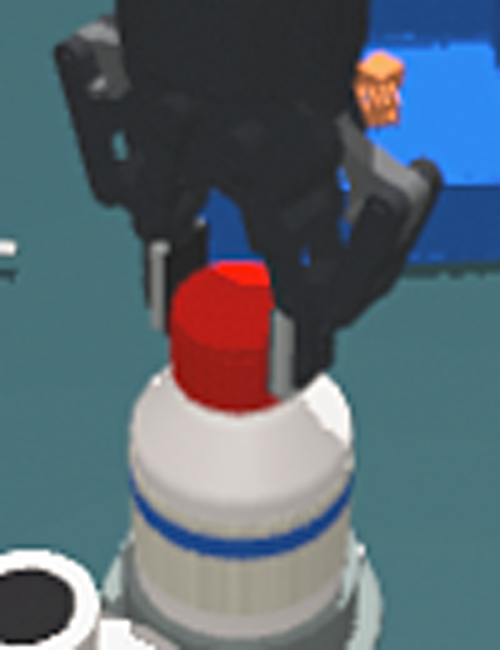

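carry_out:
  increments:
    - [[-0.001, -0.002, 0.003], [0, 0, 0], 1]
    - [[-0.001, -0.002, 0.003], [0, 0, 0], 1]

```text
time: 15.1
tool_pos: [530.9, 198.6, 124.1]
tcp_rot: [179.1, -0.8, 59.7]
ft_force: [2.6, -3.0, 8.4]
finger_gap: 42.2
```

```bash

python3 - <<'E'
from h import *
p,R,s=cur(); print(p,s['tcp_rot'],s['ft_force'],s['wrist_torque'],s['finger_gap'],(R.inv()*Ro.from_euler('xyz',[180,0,60],degrees=True)).as_rotvec())
E
```

```text
[530.92690459 198.64823361 124.13180103] [179.07575866  -0.78146677  59.70832492] [ 2.6308843  -2.98369494  8.40231733] [-0.46057687 -0.39350704 -0.03522066] 42.187694989862685 [ 0.01616549 -0.01359779 -0.00520051]
```

carry_out:
  increments:
    - [[0, 0, 0.002], [0.008, -0.007, -0.06], 1]
    - [[0, 0, 0.002], [0.004, -0.004, -0.09], 1]
    - [[0, 0, 0.002], [0, 0, -0.09], 1]

```text
time: 15.4
tool_pos: [531.0, 199.3, 122.1]
tcp_rot: [179.7, -0.1, 73.8]
ft_force: [-7.8, -2.7, 12.8]
finger_gap: 42.2
```

```bash

python3 - <<'E'
from h import *
p,R,s=cur(); print(p,s['tcp_rot'],s['ft_force'],s['wrist_torque'],s['finger_gap'])
yaw=s['tcp_rot'][2]; print((R.inv()*Ro.from_euler('xyz',[180,0,yaw],degrees=True)).as_rotvec(), R.inv().apply(s['ft_force']),R.inv().apply(np.array([529.7,197.5,123.5])-p))
E
```

```text
[530.95805598 199.32486601 122.05614342] [ 1.79712561e+02 -1.13195359e-01  7.38110229e+01] [-7.80779386 -2.73545156 12.80873716] [-0.43294938  1.2942471  -0.14037945] 42.1794064863848
[ 5.01675888e-03 -1.97562758e-03 -4.95563560e-06] [ -4.77853147  -6.67114245 -12.85183189] [-2.10040259 -0.69211339 -1.45149945]
```

carry_out:
  increments:
    - [[-0.002, -0.001, 0], [0.004, -0.002, -0.09], 1]
    - [[-0.001, -0.001, 0.001], [0, 0, -0.09], 1]
    - [[0, 0, 0.001], [0, 0, -0.09], 1]

```text
time: 15.7
tool_pos: [531.2, 199.0, 125.0]
tcp_rot: [179.5, -0.2, 90.0]
ft_force: [-7.6, 1.9, 7.9]
finger_gap: 42.1
```

```bash
cat > q.py <<'E'
from h import *
p,R,s=cur(); print(p,s['tcp_rot'],s['ft_force'],s['wrist_torque'],s['finger_gap'])
yaw=s['tcp_rot'][2]; print((R.inv()*Ro.from_euler('xyz',[180,0,yaw],degrees=True)).as_rotvec(), R.inv().apply(s['ft_force']),R.inv().apply(np.array([529.7,197.5,123.5])-p))
E
python3 q.py
```

```text
[531.18891085 199.03353383 124.99412841] [179.52088195  -0.21870311  89.96129861] [-7.63774929  1.85911473  7.92890393] [ 0.30652235  1.35584544 -0.08464802] 42.08384969811207
[ 8.36217739e-03 -3.81706717e-03 -1.59596088e-05] [ 1.88420702 -7.57249368 -7.98537054] [-1.54023121 -1.5002676   1.47576629]
```

carry_out:
  increments:
    - [[-0.001, -0.002, 0.003], [0.008, -0.004, -0.09], 1]
    - [[-0.001, -0.001, 0.0015], [0.002, 0, -0.09], 1]
    - [[0, 0, 0.0015], [0, 0, -0.09], 1]

```text
time: 16.0
tool_pos: [530.8, 199.1, 123.9]
tcp_rot: [179.7, -0.1, 106.1]
ft_force: [-9.5, -0.3, 11.5]
finger_gap: 42.4
```

```bash
python3 q.py
```

```text
[530.82076853 199.11204652 123.89304481] [ 1.79668798e+02 -9.50698702e-02  1.06119371e+02] [-9.45808387 -0.33007622 11.4520851 ] [-0.09051673  1.68848921 -0.13440874] 42.37044045943442
[ 5.78056787e-03 -1.65927763e-03 -4.79579794e-06] [  2.32783708  -9.11155441 -11.50110016] [-1.23815034 -1.52650831  0.38217326]
```

carry_out:
  increments:
    - [[-0.001, -0.002, 0.0015], [0.005, -0.002, -0.09], 1]
    - [[-0.001, -0.001, 0.0015], [0.002, 0, -0.09], 1]
    - [[0, 0, 0.0015], [0, 0, -0.09], 1]

```text
time: 16.3
tool_pos: [530.9, 198.8, 124.1]
tcp_rot: [179.6, -0.0, 122.3]
ft_force: [-7.7, 0.6, 9.8]
finger_gap: 42.5
```

```bash
python3 q.py; python3 -c "
from h import *
snap('wrist','w17')"
```

```text
[530.92850469 198.83184762 124.14157485] [ 1.79631674e+02 -7.19009843e-03  1.22284540e+02] [-7.65335887  0.60947762  9.80873602] [ 0.14445436  1.41279515 -0.15051155] 42.479518422960716
[ 6.42849728e-03 -1.25490459e-04 -4.03358927e-07] [ 4.60433154 -6.08148033 -9.84745628] [-0.4698583  -1.75404513  0.63025312]
```

View pics/w17.png

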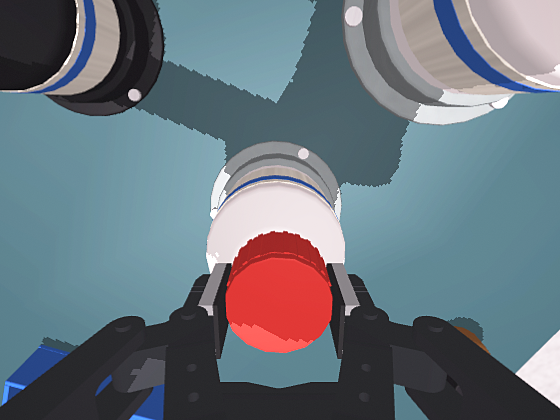

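Twisted 62.6° while pressed, with the cap centred at (279,300). Now a careful lift.

carry_out:
  increments:
    - [[0, 0, -0.003], [0, 0, 0], 1]
    - [[0, 0, -0.004], [0, 0, 0], 1]
    - [[0, 0, -0.004], [0, 0, 0], 1]
    - [[0, 0, -0.004], [0, 0, 0], 1]

```text
time: 16.75
tool_pos: [530.5, 198.8, 139.7]
tcp_rot: [179.7, -0.0, 122.7]
ft_force: [0.8, 0.2, -0.9]
finger_gap: 42.4
```

```bash
python3 q.py; python3 -c "
from h import *
S=snap('side','s18'); crop('s18',230,190,330,320,5,'c18')"
```

```text
[530.49856894 198.84895979 139.66230956] [ 1.79666411e+02 -1.20385092e-02  1.22690937e+02] [ 0.77493504  0.20240991 -0.88527125] [ 0.02253733 -0.02535813 -0.00165965] 42.35907273546846
[ 5.82223034e-03 -2.10111029e-04 -6.11659135e-07] [-0.24838658  0.75633863  0.88963772] [-0.70736251 -1.49473106 16.15373246]
```

View pics/c18.png

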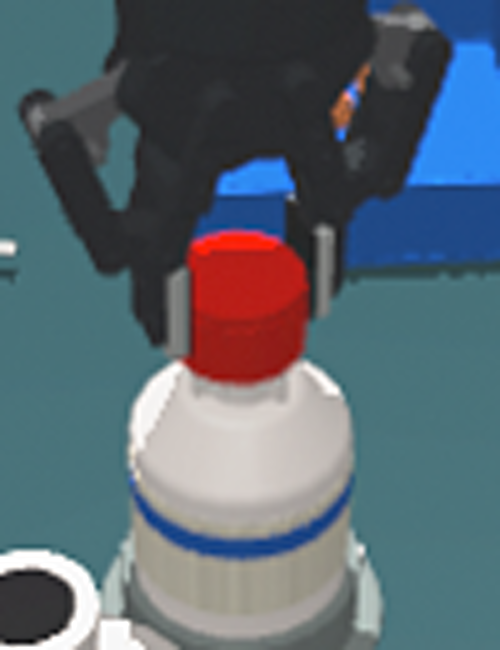

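The cap is rising free with no residual force. Lifting on to about 70 mm.

carry_out:
  increments:
    - [[0, 0, -0.006], [0, 0, 0], 1]
    - [[0, 0, -0.01], [0, 0, 0], 1]
    - [[0, 0, -0.012], [0, 0, 0], 1]
    - [[0, 0, -0.012], [0, 0, 0], 1]
    - [[0, 0, -0.008], [0, 0, 0], 1]
    - [[0, 0, -0.005], [0, 0, 0], 1]
    - [[0, 0, 0], [0, 0, 0], 1]
    - [[0, 0, 0], [0, 0, 0], 1]
    - [[0, 0, 0], [0, 0, 0], 1]
    - [[0, 0, 0], [0, 0, 0], 1]

```text
time: 17.8
tool_pos: [531.0, 198.8, 198.9]
tcp_rot: [179.5, 0.0, 122.7]
ft_force: [0.4, -0.1, -1.0]
finger_gap: 42.5
```

```bash
python3 q.py; python3 -c "
from h import *
S=snap('side','s19'); snap('top','t19'); print(r.sense()['qd'],r.sense()['time'])"
```

```text
[531.04487639 198.77916377 198.87955483] [1.79522258e+02 3.41953495e-02 1.22661813e+02] [ 0.36350242 -0.13181442 -0.9587544 ] [-0.02999175 -0.02172579 -0.00591563] 42.46682190106818
[8.33816931e-03 5.96817981e-04 2.48819918e-06] [-0.30657318  0.22688065  0.96086269] [-0.30610025 -2.45100874 75.36193401]
[-0.02146574 -0.03847182 -0.14905726 -0.07309104  0.0337276  -0.0005777 ] 17.9
```

View pics/s19.png

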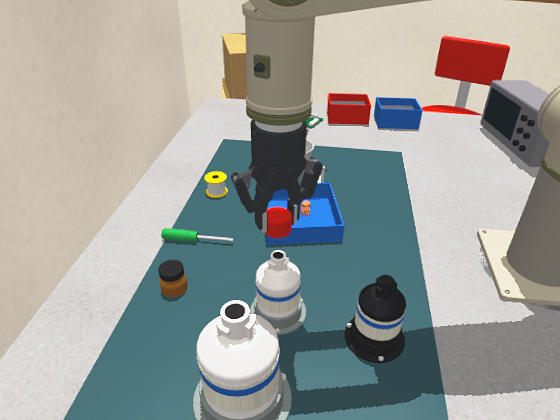

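View pics/t19.png

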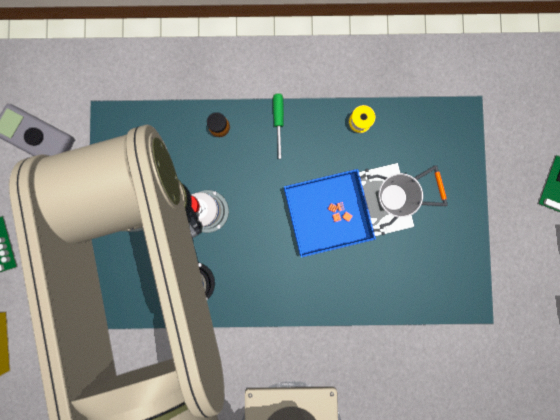

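The bottle neck is bare (side 278,257), with the cap held above it at (277,222). The pot is upright and empty (top 400,196), the four sinks are in the pan (top 333–348, 206–218), and the bystanders haven't moved. Handing in.

```bash
python3 -c "
from h import *
print(r.hand_in()); s=r.sense(); print(s['time'],s['tool_pos'],s['finger_gap'],s['ft_force'])"
```

```text
the job is handed in; nothing more can be done
None
the job is handed in; nothing more can be done
```

I tipped the pot by its bar until all four heat sinks dropped into the blue pan, then stood it upright again. I then pressed the red cap of the small white bottle down about 5 mm, turned it counter-clockwise about 62° while pressed, lifted it off and handed in at about 18 s of the 61 s allowed.

**Last checks before handing in:**
- The cap was gripped, with the fingers reading a 42.5 mm gap. The tool was about 70 mm above where it gripped, within about 2 mm of the measured bottle axis, tilted under 1° and at rest.
- The bottle neck was bare, the pot was upright and empty, and the four sinks were in the pan. The spool, jar and screwdriver appeared unmoved in the pictures.

**What disagreed:**
- The side camera read about 5 mm off the top view along the robot's left-right (y) axis, for the cap and the pan rim, so I placed the cap grasp from the wrist camera.
- While tipping, the bar slid a few millimetres in the fingers, with up to about 14 N on the wrist.
- During the twist, the press depth varied between about 3.5 and 6.5 mm with side forces of up to about 10 N, but the cap came free cleanly.
- After the hand-in I could not read the state again, so nothing was checked after that point.

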